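# Set up the polariscope for a bead strain check

### The arm

A 7-joint arm with a two-finger parallel gripper is mounted at the origin on the work surface. World frame = base frame: x ahead of the robot, y to its left, z up, the work surface at z = 0. Lengths are in mm, angles in rad, forces in N, time in s.
With the tool pointing down it reaches from about 400 to 850 mm from the base axis. Payload 10.4 kg.
Tool frame: the origin (TCP) lies on the centre line of the jaws, within the pads' length; the fingertips stand 19 mm ahead of it and the grasp point (between the pads) is the TCP; z points along the fingers, y is the line along which they close (so a half turn about z gives the same grasp; the last joint's range is limited). The gripper opens to 85 mm and grips with 20 to 120 N. Pads are 22 mm wide; open, the fingers measure 114 mm over their backs; the gripper's body (76 mm by 85 mm) begins 54 mm behind the grasp point. The pads swing forward as they close: fully open they stand 13 mm farther back than shut.
Start: joints at [1.295, 0.332, -0.065, 1.46, 0.022, 1.35, -0.088], TCP at [156.342, -605.15, 250.338] pointing down, gripper open.
Joint ranges: [-2.6, 2.6], [-0.5, 2.12], [-1.47, 1.34], [0.16, 2.42], [-1.27, 4.41], [0.06, 2.06], [-2.6, 2.6]. Speed limits (rad/s): [2.22, 2.22, 2.79, 2.79, 3.14, 3.14, 3.14].

### API

Orientations are given as a rotation vector (axis times angle).
In Python, from station import arm, viewer, job gives the robot as it stands.
- The arm moves only by the tool play_rows, never from a script. Its argument "motion" is one flat list of numbers, 5 for each row, row after row: the opening in per cent of the stroke, from 0 (shut) to 100 (fully open), then the shift along the tool's x, y, z in units of 0.08 m (1.0 is 0.08 m), then the turn about the tool's z in units of 120 degrees (1.0 is 120 degrees). In form: [fingers, dx, dy, dz, spin, fingers, dx, dy, dz, spin, ...]. A call has exactly 10 rows; each row shifts and turns the commanded pose from where the row before left it, along the tool's axes as they then stand; what a row does not reach is not made up. A row lasts 1/12 s, in which the tool goes at most 41.7 mm and 7.16 degrees, less where a joint would pass 70% of its speed; a pose out of reach is approached as far as the arm can. A call with a number of a shift or a turn outside -1 to 1 is refused whole. A call with a gripper value outside its range is refused whole. The fingers move at their own pace and stop on an object; the grip force is fixed at half the most. Time passes only in rows, so rows that do not move let the fingers close, or fill a call up. It gives the time, the measured TCP pose, the force, the opening and the grip force at its end, in the units of the state.
- arm.read_state(): the state, without advancing time (a new reading comes with each control period).
- viewer.read_camera(name): name is "scene" or "side" or "wrist"; returns the picture (400x640x3 uint8, red, green, blue); there is no depth.
- viewer.camera_info(name): a dict with "fov_y" (degrees; the focal length in pixels is half the picture's height over the tangent of half this angle, whatever the lens; pixels are square), "cx", "cy" (the principal point, pixels), "k1" (the pictures are not rectified: a ray, as slopes to the right and down, at radius r is drawn at 1 + k1 r^2 times it, then the intrinsics apply), "world_from_camera" (4x4, takes a point from camera to world coordinates); the wrist camera has in their place "tool_from_camera" (4x4, takes a point from camera to tool coordinates, whose origin is the TCP and whose axes are the flange's). Camera axes: x right, y up, looking along -z (the intrinsics and any distortion apply to the point x, -y, -z); pixel columns grow to the right and rows downward; lengths in mm; the calibration is good to about 2 mm. A picture is of the moment at which its call begins: read the wrist's pose just before it. camera_info takes no time and is no camera call.
- job.close_job(): hands the job in; it is judged then, once.
The state is a dict: "time": time; "qpos": joint angles; "qvel": joint speeds; "joint_efforts": joint torques, N m; "tool_pos": TCP position; "ee_rot": TCP orientation; "ft_force": force on the tool from outside, world axes, zero at the start; "ft_torque": the same for the moment, N m; "gripper_width": finger opening in mm; "grip_force": force on a finger pad.
Only numpy, scipy, OpenCV 4.12 (cv2) and the standard library are available. Lean on these libraries where they do the work, as an engineer would, in place of code of your own. Each camera call takes 0.05 s, during which the arm holds its last target. There are 200 camera calls.

### The job

Set the polariscope up for checking the glass bead on its stage for strain: push the tint-plate slide fully home into the viewing head, and push the analyser lever round its arc until it stands on the long white crossed mark in the middle of the scale, opposite the column. Only push, gently, with the fingertips or the outside of the fingers: grip nothing, lift nothing, and leave the bead, tray, paddle and mandrel pot as they are, finishing with the hand clear.

Things in the scene. Friction and masses are not known exactly. Their poses are not given: they have to be found in the camera images.
- polariscope: Bench strain viewer, fixed. Grey lamp base 220 x 200 x 60 mm with a round white stage on top; a column at the back (top z 182 mm) carries a level round black viewing head 172 mm across, z = 160 to 180 mm. Origin on the bench, on the vertical viewing axis (centre of head, ring, stage). x points from the front (scale side) to the column, y to the side where the tint slide comes out, z up.
- analyser_axis (a point): Centre of the head's top face (z = 180 mm), on the axis about which the analyser ring turns.
- crossed_mark (a point): On the head's top face (z = 180 mm), on the long white crossed mark, 78 mm from the axis towards the front (-x of the polariscope). The mark is a radial line 4 mm wide and 21 mm long, continued down the rim, opposite the column; the others are thinner and shorter (8 mm), one every 10 degrees up to 60 degrees either side.
- lever_pin (a point): Centre of the lever's upright steel finger pin: 12 mm diameter, z = 182 to 218 mm, this point at z = 200 mm, standing 100 mm from the axis, outside the head's rim. A thin rod (4.8 mm thick, centre z = 186.5 mm) joins it radially to the aluminium analyser ring (124 mm across, top z = 192 mm) that turns on the head. The rod points at the scale.
- analyser_ring (a joint): Angle of analyser ring and lever, rad: 0 when the lever stands on the crossed mark, positive when turned anticlockwise seen from above, towards -y of the polariscope. Stops at -1.13 and 1.13; starts between 0.4 and 1.0. Steady light friction (about 1.2 N at the pin); stays where it is left.
- tint_tab (a point): Centre of the upright steel finger tab at the outer end of the tint-plate slide, z = 180 mm: 36 mm wide (along x of the polariscope), 7 mm thick (along y), z = 160 to 200 mm. The flat dark slide, 58 mm wide, z = 166 to 172 mm, runs from it into the head. The tab stands 142 mm from the axis on the +y side when fully out, 94 mm when home, with a 4.5 mm gap left to the rim.
- tint_slide (a joint): Travel of the tint-plate slide in m, growing as it is pushed inwards (-y of the polariscope): 0 fully out, 0.048 fully home against its stop. It starts between 0 and 0.014, moves with about 1.5 N of friction and stays where it is left.
- bead: Loose amber glass bead, a ring 30 mm across and 16 mm tall, lying on the stage (z = 66 mm) under the head. Origin under its centre. Leave alone.
- bead_tray: Loose wooden tray of finished beads, 110 x 80 x 22 mm, on the bench beside the polariscope. Origin under its centre. Leave alone.
- paddle: Loose graphite marver paddle with a wooden handle lying on the bench beside the polariscope: plate 120 x 62 x 10 mm, handle reaching 163 mm along its +x from the plate's centre, 21 mm high. Origin under the plate's centre. Leave alone.
- mandrel_pot: Loose dark steel pot 72 mm across and 85 mm tall holding thin steel mandrels that rise to about 200 mm, on the bench to the left. Origin under its centre. Leave alone.

How it is judged (in metres and radians):
At the end, for the whole second after the job is handed in: The analyser lever rests within 0.055 rad (3 degrees, a third of a scale division) of the crossed mark, the tint-plate slide rests within 3 mm of fully home, and the hand is clear (value of joint analyser_ring between -0.055 and 0.055 rad and velocity of joint analyser_ring between -0.05 and 0.05 rad/s and value of joint tint_slide above 0.045 m and velocity of joint tint_slide between -0.01 and 0.01 m/s); the robot touches nothing.
It fails at once if the glass bead on the stage is lifted, pushed or otherwise moved by more than 15 mm (distance of bead from where it was at the start of the episode above 0.015 m).
It fails at once if the bead tray is lifted, pushed or otherwise moved by more than 15 mm (distance of bead_tray from where it was at the start of the episode above 0.015 m).
It fails at once if the marver paddle is lifted, pushed or otherwise moved by more than 15 mm (distance of paddle from where it was at the start of the episode above 0.015 m).
It fails at once if the mandrel pot is lifted, pushed or otherwise moved by more than 15 mm (distance of mandrel_pot from where it was at the start of the episode above 0.015 m).
It fails at once if part of the polariscope is pinched or forced: the fingers bear on it with more than 35 N in all (contact force between the fingers and polariscope above 35 N).
It also fails if it takes over 48 s, if anything falls off the work surface, if the arm or the gripper's body presses on something with over 40 N, if the wrist force passes 120 N, or if a joint passes its speed limit or range.

## Working session

There is one attempt and no reset: what is moved stays moved. The work goes in short steps, Python scripts to look and compute and a tool call to move; the robot and the scene stay as the last step left them, time stands still between calls to the robot, and variables do not carry over. Pictures are saved under pics/ and viewed, at most 10 in all, crops included, and the job is handed in when it is done.

Besides the shell and the picture viewer there is one more tool, called after ">>>" in YAML: its name, and indented under it one key for each argument. play_rows: Moves the arm, as the interface text tells. Its arguments: {"type":"object","properties":{"motion":{"type":"array"}},"required":["motion"]}

```bash
mkdir -p pics
cat > h.py <<'E'
import numpy as np, cv2
from station import arm, viewer, job
from scipy.spatial.transform import Rotation as R
def K(i):
    f=200/np.tan(np.radians(i["fov_y"])/2); return f
def W(i,s=None):
    if "world_from_camera" in i: return np.array(i["world_from_camera"])
    T=np.eye(4);T[:3,:3]=R.from_rotvec(s["ee_rot"]).as_matrix();T[:3,3]=s["tool_pos"]
    return T@np.array(i["tool_from_camera"])
def proj(i,P,s=None):
    T=np.linalg.inv(W(i,s));P=np.atleast_2d(P);p=P@T[:3,:3].T+T[:3,3]
    u=p[:,0]/-p[:,2];v=-p[:,1]/-p[:,2];d=1+i["k1"]*(u*u+v*v);f=K(i)
    return np.c_[i["cx"]+f*u*d,i["cy"]+f*v*d]
def back(i,px,z,s=None):
    f=K(i);a=(px[0]-i["cx"])/f;b=(px[1]-i["cy"])/f;u,v=a,b
    for _ in range(20):
        d=1+i["k1"]*(u*u+v*v);u,v=a/d,b/d
    T=W(i,s);r=T[:3,:3]@[u,-v,-1];o=T[:3,3]
    return o+r*(z-o[2])/r[2]
def snap(n,fn):
    im=cv2.cvtColor(viewer.read_camera(n),cv2.COLOR_RGB2BGR);cv2.imwrite("pics/"+fn,im);return im
E
python3 - <<'E'
from h import *
s=arm.read_state();print(s)
ims=[snap("scene","s0.png"),snap("side","d0.png"),snap("wrist","w0.png")]
for n in("scene","side","wrist"):print(n,viewer.camera_info(n))
E
```

```text
{'time': 0.0, 'qpos': array([ 1.29534604,  0.33290439, -0.06472116,  1.46095515,  0.0215998 ,
        1.34988735, -0.08850128]), 'qvel': array([ 0.00140944,  0.00171595,  0.00082489, -0.00124768,  0.00052315,
       -0.00027929,  0.00035605]), 'joint_efforts': array([ 1.69776802e-03, -6.25452232e+01,  5.02114103e-02, -3.91620684e+01,
        1.63361948e-02,  9.61557264e-03, -5.38534073e-05]), 'tool_pos': array([ 156.27305107, -604.78460806,  249.48905012]), 'ee_rot': array([-3.11508493e+00, -3.96000020e-01,  3.81924478e-04]), 'ft_force': array([0.46806085, 1.15977026, 0.24158303]), 'ft_torque': array([ 0.03546861, -0.00553512,  0.03713079]), 'grip_force': 0.0, 'gripper_width': 85.55495445868196}
scene {'fov_y': 47.62551638248609, 'cx': 321.34975243875846, 'cy': 204.93957096425544, 'k1': 0.04552573942462864, 'world_from_camera': array([[ 5.43618675e-01, -6.27270396e-01,  5.57683231e-01,
         1.12767673e+03],
       [ 8.39244119e-01,  3.96595752e-01, -3.71996126e-01,
        -3.27315453e+02],
       [ 1.21673573e-02,  6.70256413e-01,  7.42029849e-01,
         8.90471184e+02],
     
[... 336 characters left out ...]
175e-01, -7.20529368e-01,
        -7.76448460e+02],
       [-1.42652232e-02,  7.66712103e-01,  6.41832575e-01,
         8.62145822e+02],
       [ 0.00000000e+00,  0.00000000e+00,  0.00000000e+00,
         1.00000000e+00]])}
wrist {'fov_y': 64.13018214778639, 'cx': 320.02410911307055, 'cy': 197.36774286803382, 'k1': 0.016951398409490663, 'tool_from_camera': array([[-1.25388277e-03,  9.54346216e-01,  2.98700064e-01,
         7.64800064e+01],
       [ 9.99999028e-01,  1.37868146e-03, -2.07090285e-04,
        -5.87156299e-01],
       [-6.09448070e-04,  2.98699514e-01, -9.54347017e-01,
        -1.22800144e+02],
       [ 0.00000000e+00,  0.00000000e+00,  0.00000000e+00,
         1.00000000e+00]])}
```

View pics/s0.png

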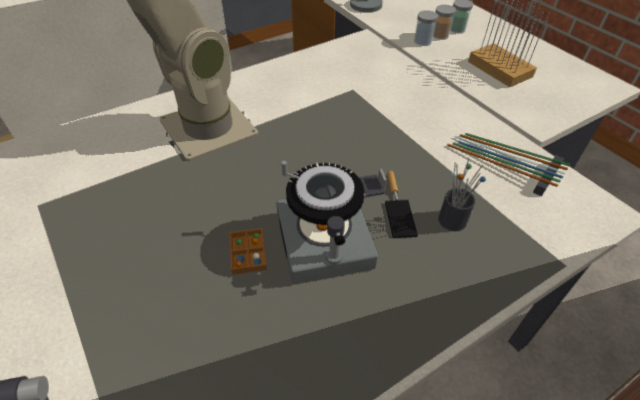

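View pics/d0.png

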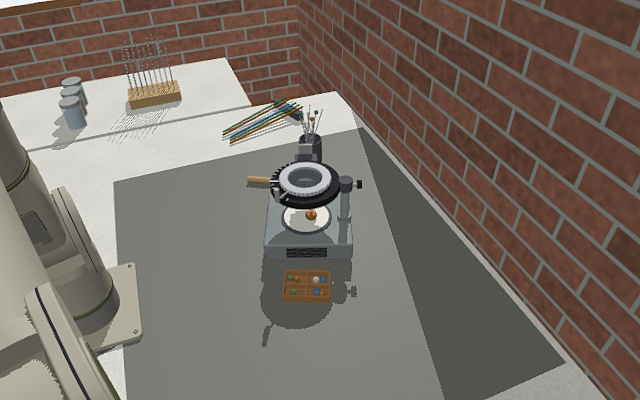

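The scene view shows the viewing head at about (325,190), the pin at (285,170) and the tint slide at (373,184), with the tray at (248,250), the paddle at (398,215) and the pot at (457,208). In the side view the head is at about (306,183). I'll enlarge both.

Run:
```python
from h import *
a=cv2.imread("pics/s0.png")[150:250,265:425];b=cv2.imread("pics/d0.png")[135:235,230:390]
cv2.imwrite("pics/c0.png",cv2.resize(np.vstack([a]),None,fx=5,fy=5,interpolation=cv2.INTER_CUBIC))
cv2.imwrite("pics/c1.png",cv2.resize(b,None,fx=5,fy=5,interpolation=cv2.INTER_CUBIC))
```

```text
(no output)
```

View pics/c0.png

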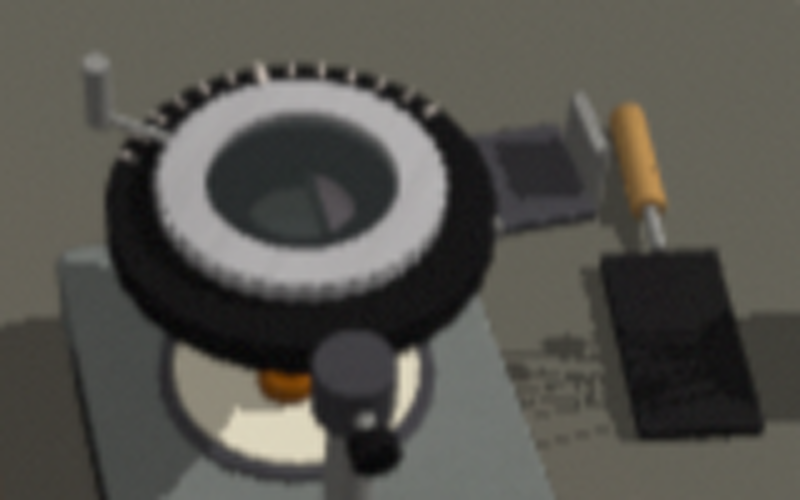

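View pics/c1.png

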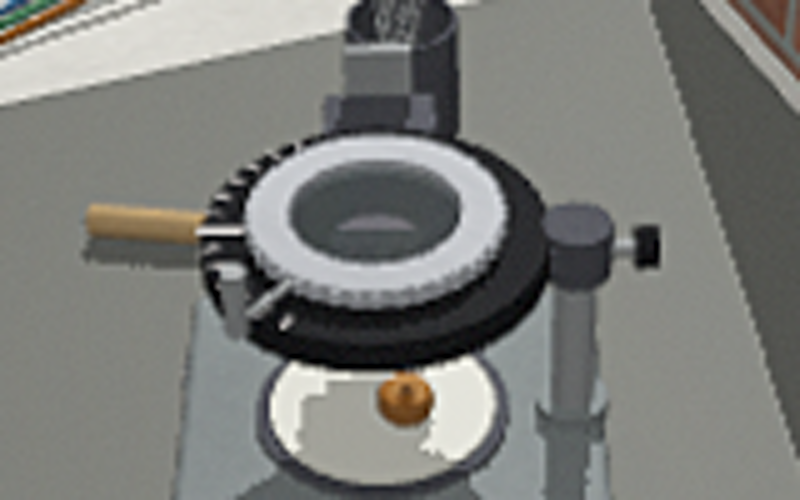

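Scene crop: ring centre (302,182), white mark (262,72), pin top (95,60), tab top (590,122). Side crop: ring centre (377,218), mark (220,231), pin top (232,270), tab top (378,45).

Run:
```python
from h import *
for n,o,L in(("scene",(265,150),dict(ring=(302,182,192),mark=(262,72,180),pin=(95,60,218),tab=(590,122,200))),("side",(230,135),dict(ring=(377,218,192),mark=(220,231,180),pin=(232,270,218),tab=(378,45,200)))):
    i=viewer.camera_info(n);r={k:back(i,(o[0]+v[0]/5,o[1]+v[1]/5),v[2])[:2] for k,v in L.items()}
    print(n,{k:v.round(1) for k,v in r.items()})
    m=r['ring']-r['mark'];print(np.degrees(np.arctan2(m[1],m[0])),np.linalg.norm(m),np.linalg.norm(r['pin']-r['ring']),np.linalg.norm(r['tab']-r['ring']))
i=viewer.camera_info("scene");
for k,p,z in(("paddle",(398,219),10),("pot",(457,195),85),("tray",(248,250),22)):print(k,back(i,p,z).round())
s=arm.read_state();print(R.from_rotvec(s["ee_rot"]).as_matrix().round(3))
```

```text
scene {'ring': array([562.2,  59.5]), 'mark': array([483.5,  89.4]), 'pin': array([472.7,   9.6]), 'tab': array([605.3, 181.9])}
-20.81219818347561 84.12750177889261 102.43972353738147 129.7388155518507
side {'ring': array([560.9,  50. ]), 'mark': array([491.6,  83.4]), 'pin': array([476.9,   6.1]), 'tab': array([608.1, 179.5])}
-25.709794352882763 76.9064546679497 94.73577880083674 137.85537091412615
paddle [611. 253.  10.]
pot [672. 375.  85.]
tray [ 503. -116.   22.]
[[ 0.968  0.25  -0.   ]
 [ 0.25  -0.968  0.001]
 [-0.    -0.001 -1.   ]]
```

>>> play_rows:
  motion: [0,0.35,-0.35,-0.1,0,0,0.35,-0.35,-0.1,0,0,0.35,-0.35,-0.1,0,0,0.35,-0.35,-0.1,0,0,0.35,-0.35,-0.1,0,0,0.35,-0.35,-0.1,0,0,0.35,-0.35,-0.1,0,0,0.35,-0.35,-0.1,0,0,0.35,-0.35,-0.1,0,0,0.35,-0.35,-0.1,0]

```text
time: 0.98
tool_pos: [357.8, -262.1, 330.7]
ee_rot: [3.116, 0.396, -0.0]
ft_force: [0.5, -1.2, 0.1]
gripper_width: -0.0
grip_force: 0.0
```

>>> play_rows:
  motion: [0,0.35,-0.35,0,0,0,0.35,-0.35,0,0,0,0.35,-0.35,0,0,0,0.35,-0.35,0,0,0,0.35,-0.35,0,0,0,0.35,-0.35,0,0,0,0.35,-0.35,0,0,0,0.35,-0.35,0,0,0,0.35,-0.35,0,0,0,0.35,-0.35,0,0]

```text
time: 1.82
tool_pos: [559.1, 78.6, 330.3]
ee_rot: [3.117, 0.394, 0.0]
ft_force: [0.5, 0.7, 0.3]
gripper_width: -0.1
grip_force: 0.0
```

>>> play_rows:
  motion: [0,0.2,-0.2,0,0.05,0,0,0,0,0.05,0,0,0,0,0.05,0,0,0,0,0.05,0,0,0,0,0.05,0,0,0,0,0.054,0,0,0,0,0,0,0,0,0,0,0,0,0,0,0,0,0,0,0,0]

```text
time: 2.65
tool_pos: [569.9, 96.6, 330.2]
ee_rot: [3.085, -0.595, -0.0]
ft_force: [0.3, 0.5, 0.0]
gripper_width: 0.1
grip_force: 0.0
```

Run:
```python
from h import *
s=arm.read_state();im=snap("wrist","w1.png");print(s["time"],s["tool_pos"],R.from_rotvec(s["ee_rot"]).as_matrix().round(3),s["gripper_width"],s["ft_force"])
```

```text
2.65 [569.94145144  96.58260873 330.23732402] [[ 0.928 -0.372 -0.   ]
 [-0.372 -0.928 -0.   ]
 [-0.     0.    -1.   ]] 0.104820442911866 [0.26645156 0.47356009 0.00475479]
```

View pics/w1.png

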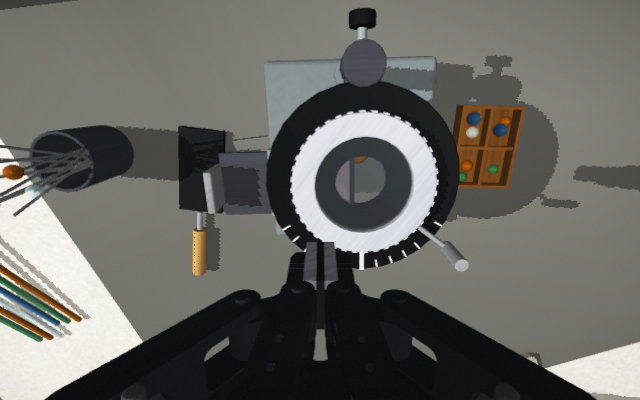

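Wrist view: ring centre about (365,182), crossed mark (361,261), pin top (461,265), tab top edge around (208,192), column top (363,62).

Run:
```python
from h import *
s=arm.read_state();s["tool_pos"]=np.array([569.94,96.58,330.24]);i=viewer.camera_info("wrist")
Rt=R.from_rotvec(s["ee_rot"]).as_matrix()
for k,p,z in(("ring",(365,182),192),("headL",(267,180),180),("headR",(460,180),180),("mark",(361,261),180),("pin",(461,265),218),("tab",(208,192),200),("col",(363,62),182),("paddleend",(199,272),21),("paddletop",(200,128),10),("potrim",(125,155),85)):
    P=back(i,p,z,s);print(k,P[:2].round(1),"tool",(Rt.T@(P-s["tool_pos"])).round(1))
im=cv2.imread("pics/w1.png")
a=im[150:300,170:290];b=im[90:290,260:480]
cv2.imwrite("pics/c2.png",cv2.resize(im[90:290,180:480],None,fx=2.66,fy=2.66,interpolation=cv2.INTER_CUBIC))
```

```text
ring [563.4  58.8] tool [  8.   37.4 138.2]
headL [593.9 137.8] tool [  6.8 -47.2 150.2]
headR [530.4 -19.5] tool [  6.6 122.4 150.3]
mark [487.9  88. ] tool [-73.   38.5 150.2]
pin [475.1  10.3] tool [-55.8 115.4 112.3]
tab [606.2 182.1] tool [  1.8 -92.9 130.2]
col [652.6  27.5] tool [102.4  33.3 148.2]
paddleend [473.8 334.7] tool [-177.9 -185.2  309.2]
paddletop [664.6 234.6] tool [  36.5 -163.4  320.2]
potrim [665.4 300.9] tool [  12.5 -225.2  245.2]
```

View pics/c2.png

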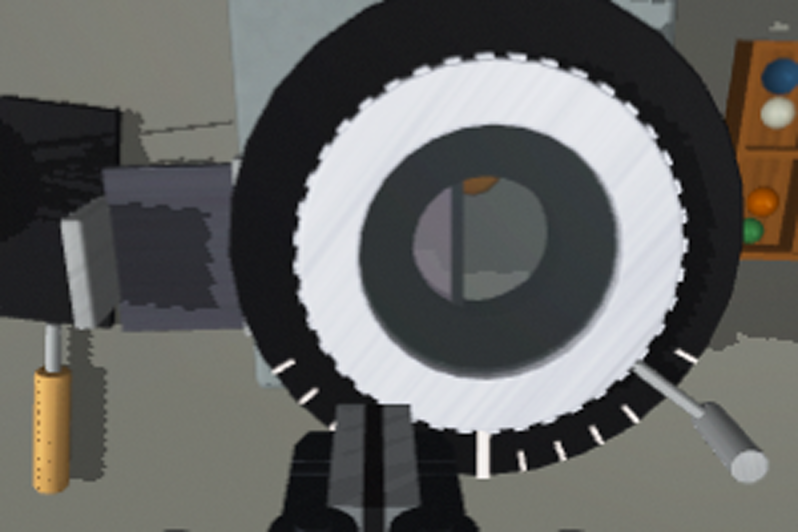

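>>> play_rows:
  motion: [0,0.03,-0.4,0,0,0,0,-0.4,0,0,0,0,-0.4,0,0,0,0,-0.42,0,0,0,0,0,0.35,0,0,0,0,0.35,0,0,0,0,0.35,0,0,0,0,0.35,0,0,0,0,0.33,0,0,0,0,0,0]

```text
time: 3.53
tool_pos: [618.5, 214.4, 186.1]
ee_rot: [3.08, -0.596, -0.011]
ft_force: [-0.1, 0.0, -0.2]
gripper_width: 0.0
grip_force: 0.0
```

Run:
```python
from h import *
s=arm.read_state();im=snap("wrist","w2.png");print(s["time"],s["tool_pos"],s["ft_force"])
```

```text
3.5333 [618.54846176 214.4123061  186.1038613 ] [-0.07744485  0.03768631 -0.16155521]
```

View pics/w2.png

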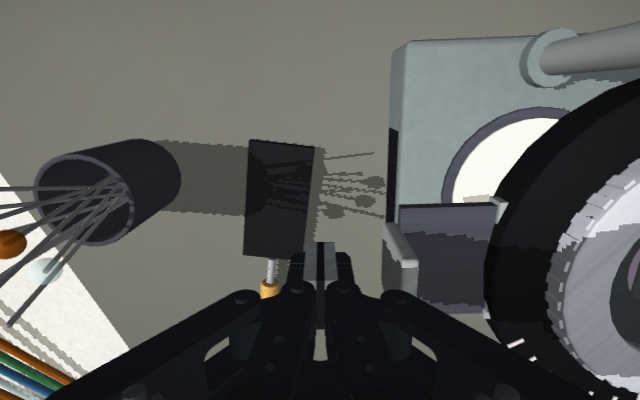

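The slide tab's top is at about (390,240), right of the fingertips and clear of them. The tip is beside the tab, so I'll push in +tool y.

>>> play_rows:
  motion: [0,0,0.06,0,0,0,0,0.06,0,0,0,0,0.06,0,0,0,0,0.06,0,0,0,0,0.06,0,0,0,0,0.06,0,0,0,0,0.06,0,0,0,0,0.05,0,0,0,0,0.05,0,0,0,0,0,0,0]

```text
time: 4.42
tool_pos: [605.0, 176.3, 191.9]
ee_rot: [3.083, -0.6, -0.0]
ft_force: [0.1, -0.6, -0.0]
gripper_width: 0.0
grip_force: 0.0
```

Run:
```python
from h import *
s=arm.read_state();im=snap("wrist","w3.png");print(s["time"],s["tool_pos"],s["ft_force"])
i=viewer.camera_info("wrist")
Rt=R.from_rotvec(s["ee_rot"]).as_matrix()
cv2.imwrite("pics/c3.png",cv2.resize(im[190:340,290:490],None,fx=4,fy=4,interpolation=cv2.INTER_CUBIC))
```

```text
4.4167 [604.98770791 176.27152333 191.87466857] [ 0.08291126 -0.6399474  -0.04324143]
```

View pics/c3.png

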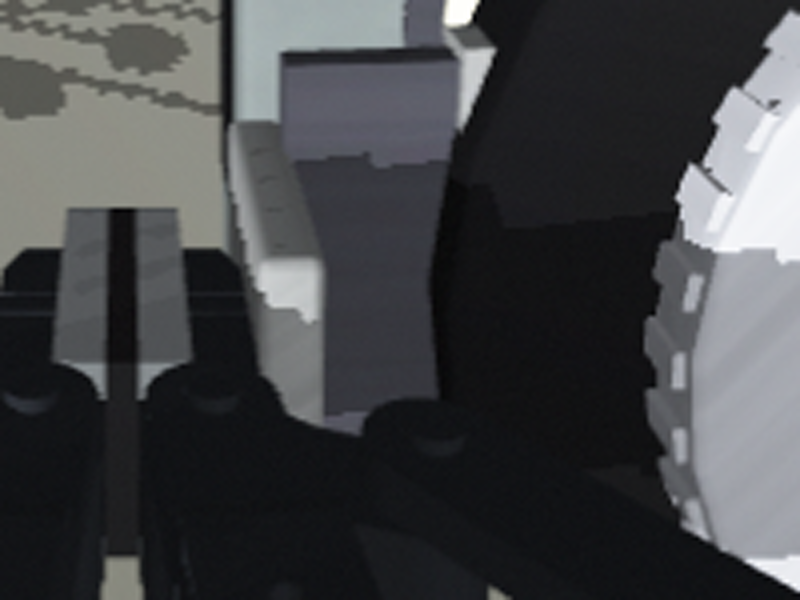

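The finger (edge about x=240 in the crop) is at the tab (240–320), and the gap between tab and rim is still open. I'll keep pushing in small steps.

>>> play_rows:
  motion: [0,0,0.04,0,0,0,0,0.04,0,0,0,0,0.03,0,0,0,0,0.02,0,0,0,0,0.01,0,0,0,0,0,0,0,0,0,0,0,0,0,0,0,0,0,0,0,0,0,0,0,0,0,0,0]

```text
time: 5.3
tool_pos: [601.0, 166.9, 191.9]
ee_rot: [3.084, -0.599, -0.0]
ft_force: [0.3, 0.3, -0.5]
gripper_width: 0.5
grip_force: 0.0
```

>>> play_rows:
  motion: [0,0,0.01,0,0,0,0,0.01,0,0,0,0,0.01,0,0,0,0,0,0,0,0,0,0,0,0,0,0,0,0,0,0,0,0,0,0,0,0,0,0,0,0,0,0,0,0,0,0,0,0,0]

```text
time: 6.13
tool_pos: [600.1, 164.7, 191.9]
ee_rot: [3.084, -0.599, 0.0]
ft_force: [0.9, 0.6, -0.3]
gripper_width: -0.1
grip_force: 0.4
```

>>> play_rows:
  motion: [0,0,0.01,0,0,0,0,0.01,0,0,0,0,0.01,0,0,0,0,0,0,0,0,0,0,0,0,0,0,0,0,0,0,0,0,0,0,0,0,0,0,0,0,0,0,0,0,0,0,0,0,0]

```text
time: 6.97
tool_pos: [599.8, 164.2, 192.0]
ee_rot: [-3.081, 0.596, -0.003]
ft_force: [7.0, 7.8, -4.5]
gripper_width: -0.1
grip_force: 4.5
```

Run:
```python
from h import *
s=arm.read_state();im=snap("wrist","w4.png");print(s["time"],s["tool_pos"],s["ft_force"])
cv2.imwrite("pics/c4.png",cv2.resize(im[190:340,290:490],None,fx=4,fy=4,interpolation=cv2.INTER_CUBIC))
```

```text
6.9667 [599.76302613 164.24565774 192.03584756] [ 6.97272115  7.82693318 -4.47295706]
```

View pics/c4.png

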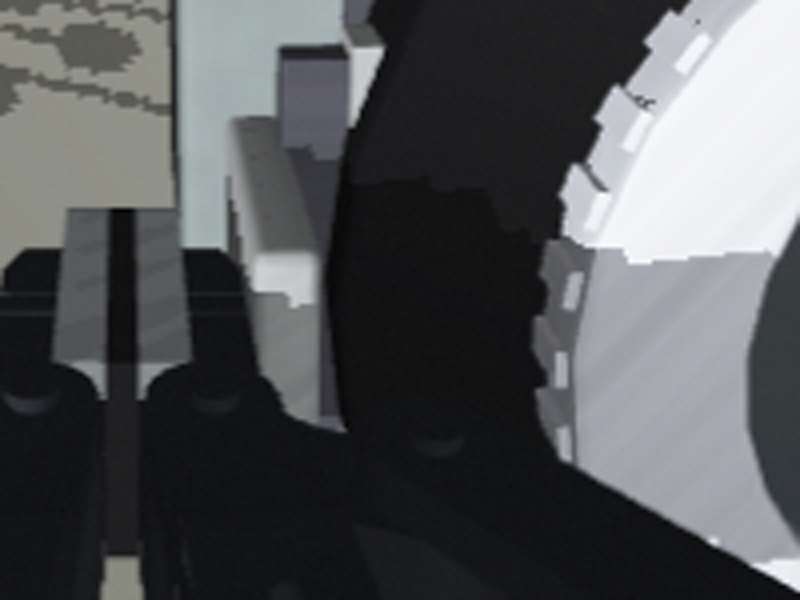

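The tab is right by the rim with a small gap left, and the force rose to about 11 N with no further travel, so the slide is home. Next I retreat, rise and cross to the lever.

>>> play_rows:
  motion: [0,0,-0.1,0,0,0,0,-0.3,0,0,0,0,0,-0.34,0,0,0,0,-0.34,0,0,0,0,-0.34,0,0,0,0,-0.34,0,0,-0.1,0.48,0,0,0,-0.1,0.48,0,0,0,-0.1,0.48,0,0,0,-0.1,0.48,0,0]

```text
time: 7.85
tool_pos: [522.7, 60.5, 300.5]
ee_rot: [3.083, -0.599, -0.001]
ft_force: [0.9, -0.3, 0.6]
gripper_width: 0.3
grip_force: 0.0
```

>>> play_rows:
  motion: [0,-0.11,0.42,0,0,0,-0.11,0.42,0,0,0,-0.11,0.43,0,0,0,0,0,0,0,0,0,0,0,0,0,0,0,0,0,0,0,0,0,0,0,0,0,0,0,0,0,0,0,0,0,0,0,0,0]

```text
time: 8.68
tool_pos: [461.6, -22.0, 300.5]
ee_rot: [-3.084, 0.597, 0.001]
ft_force: [-0.9, -0.1, -0.8]
gripper_width: -0.4
grip_force: 0.0
```

Run:
```python
from h import *
s=arm.read_state();im=snap("wrist","w5.png");print(s["time"],s["tool_pos"],s["ft_force"])
```

```text
8.6833 [461.62893016 -21.99449385 300.53255554] [-0.85897938 -0.13899478 -0.81319907]
```

View pics/w5.png

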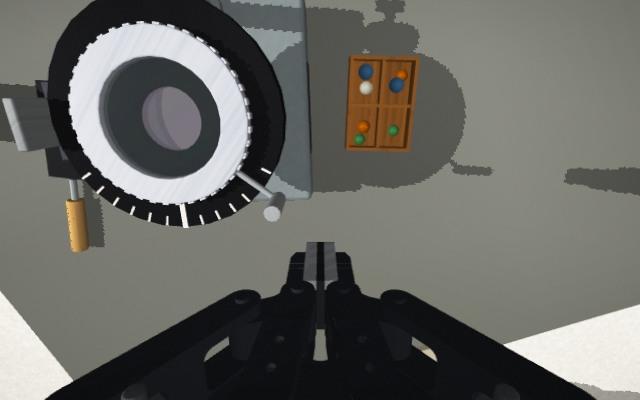

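Pin top (273,214), crossed mark centre (184,215), ring about (159,113), fingers well right of the pin.

Run:
```python
from h import *
s=arm.read_state();i=viewer.camera_info("wrist")
Rt=R.from_rotvec(s["ee_rot"]).as_matrix()
for k,p,z in(("ring",(159,113),192),("mark",(184,215),180),("pin",(273,214),218)):
    P=back(i,p,z,s);print(k,P[:2].round(1),"tool",(Rt.T@(P-s["tool_pos"])).round(1))
print("w1 pts tool",(Rt.T@(np.array([563.4,58.8,192])-s["tool_pos"])).round(1))
```

```text
ring [564.5  58. ] tool [  65.6 -112.8  108.5]
mark [489.2  86.2] tool [ -14.8 -110.7  120.6]
pin [473.8   8.2] tool [  0.  -32.7  82.6]
w1 pts tool [  64.3 -113.1  108.5]
```

>>> play_rows:
  motion: [0,0,0,0.36,0,0,0,0,0.36,0,0,0,0,0.37,0,0,0,-0.08,0,0,0,0,-0.08,0,0,0,-0.07,-0.1,0,0,0,-0.07,-0.09,0,0,0,-0.06,-0.09,0,0,0,-0.06,-0.09,0,0,0,0,0,0,0]

```text
time: 9.57
tool_pos: [458.4, 26.6, 215.5]
ee_rot: [-3.085, 0.595, -0.003]
ft_force: [0.7, -0.4, -0.4]
gripper_width: -0.0
grip_force: 0.0
```

>>> play_rows:
  motion: [0,-0.05,-0.1,0,0,0,-0.04,-0.1,0,0,0,-0.03,-0.1,0,0,0,-0.03,-0.11,0,0,0,-0.01,-0.06,0,0,0,0,0,0,0,0,0,0,0,0,0,0,0,0,0,0,0,0,0,0,0,0,0,0,0]

```text
time: 10.4
tool_pos: [460.3, 63.8, 213.4]
ee_rot: [3.084, -0.6, 0.0]
ft_force: [0.0, 0.4, 0.6]
gripper_width: -0.1
grip_force: 0.0
```

Run:
```python
from h import *
s=arm.read_state();im=snap("wrist","w6.png");print(s["time"],s["tool_pos"],s["ft_force"])
Rt=R.from_rotvec(s["ee_rot"]).as_matrix()
print((Rt.T@(s["tool_pos"]-np.array([461.6,-22,300.5]))).round(1))
```

```text
10.4 [460.25183442  63.84360962 213.44861946] [0.03237955 0.37462228 0.62295092]
[-33.5 -79.1  87. ]
```

View pics/w6.png

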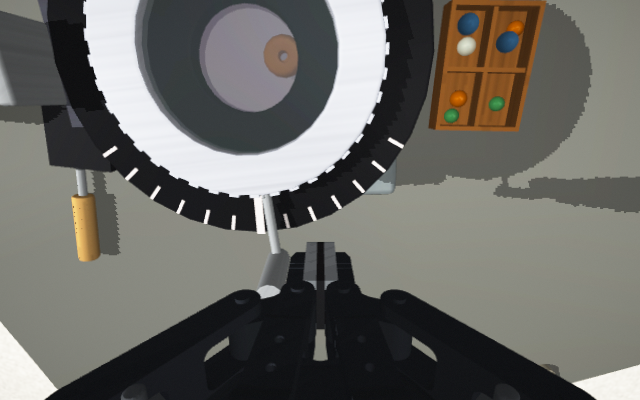

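The lever is now close to the mark: rod from (265,200) to (276,250), crossed mark at about (260,215), pin top near (268,291).

Run:
```python
from h import *
s=arm.read_state();i=viewer.camera_info("wrist")
Rt=R.from_rotvec(s["ee_rot"]).as_matrix()
T=lambda p,z:Rt.T@(back(i,p,z,s)-s["tool_pos"])
C=(Rt.T@(np.array([564,58.4,192])-s["tool_pos"]));print("C",C.round(1))
for k,p,z in(("ring inner hole",(237,54),192),("mark in",(260,198),180),("mark out",(262,233),180),("rod a",(265,200),187),("rod b",(276,250),187),("pin",(268,291),218)):
    t=T(p,z);print(k,t.round(1),np.degrees(np.arctan2(t[1]-C[1],C[0]-t[0])).round(2))
```

```text
C [ 98.2 -33.9  21.5]
ring inner hole [ 93.2 -34.7  21.5] -9.95
mark in [ 27.  -31.3  33.5] 2.07
mark out [  7.5 -31.3  33.5] 1.6
rod a [ 28.1 -27.5  26.5] 5.18
rod b [  1.  -23.3  26.5] 6.23
pin [ -2.6 -22.7  -4.5] 6.3
```

That makes 11 pictures viewed, one over the limit of 10. I won't view any more, and will measure the rest numerically.

>>> play_rows:
  motion: [0,0,-0.03,0,0,0,0,-0.02,0,0,0,0,-0.02,0,0,0,0,0,0,0,0,0,0,0,0,0,0,0,0,0,0,0,0,0,0,0,0,0,0,0,0,0,0,0,0,0,0,0,0,0]

```text
time: 11.28
tool_pos: [462.4, 69.3, 213.5]
ee_rot: [3.084, -0.599, 0.0]
ft_force: [-0.5, 0.7, 0.5]
gripper_width: -0.3
grip_force: 0.0
```

```bash
cat > m.py <<'E'
from h import *
s=arm.read_state();i=viewer.camera_info("wrist");im=snap("wrist","m%d.png"%(s["time"]*100))
print(s["time"],s["tool_pos"].round(1),s["ft_force"].round(1))
Rt=R.from_rotvec(s["ee_rot"]).as_matrix();C=Rt.T@(np.array([564,58.4,192])-s["tool_pos"])
# unwrap brightness: angle (tool frame, from -x) at given radius and height
g=im.min(2).astype(float);th=np.arange(-8,12,.25)
for r,z in((70,187),(75,187),(80,187),(84,187),(89,188),(92,188),(70,180),(75,180),(80,180),(84,180)):
    P=s["tool_pos"]+np.array([Rt@np.array([C[0]-r*np.cos(a),C[1]+r*np.sin(a),s["tool_pos"][2]-z]) for a in np.radians(th)])
    p=proj(i,P,s).astype(np.float32);v=cv2.remap(g.astype(np.float32),p[:,0],p[:,1],cv2.INTER_LINEAR).ravel()
    print(r,z,' '.join("%d"%x for x in v[::2]))
print(th[::2])
E
python3 m.py
```

```text
11.2833 [462.4  69.3 213.5] [-0.5  0.7  0.5]
70 187 26 26 26 26 26 26 26 27 26 26 26 27 27 27 26 26 46 205 247 249 234 212 214 202 188 161 129 102 58 25 26 25 23 17 16 17 18 18 17 17
75 187 26 26 26 26 26 25 26 26 26 25 27 26 25 25 25 26 25 209 248 249 243 223 214 204 188 162 125 103 51 27 23 17 17 18 17 18 17 17 16 17
80 187 149 245 228 77 26 26 25 27 26 26 25 26 26 27 26 26 32 153 249 249 244 224 213 207 189 163 125 94 36 26 25 27 21 18 18 18 17 83 201 237
84 187 131 243 222 69 26 26 27 26 26 27 25 25 26 25 25 26 26 120 238 248 247 231 213 208 190 163 124 91 29 23 18 19 21 19 17 17 17 61 164 183
89 188 132 132 132 132 133 132 131 131 132 132 132 132 132 132 132 131 132 132 132 132 132 154 209 212 196 169 129 112 124 134 134 134 134 133 134 134 134 134 134 134
92 188 132 132 132 132 132 132 132 132 132 132 131 131 132 132 133 132 132 132 132 132 132 131 197 213 196 171 130 112 128 133 134 133 135 134 133 133 133 133 134 133
70 180 141 97 80 67 56 50 40 26 159 237 240 239 238 237 236 235 214 211 223 214 204 194 189 164 128 166 227 236 236 235 235 235 225 168 56 18 17 18 19 17
75 180 27 27 26 26 27 27 26 26 26 27 27 26 26 26 58 188 247 247 235 216 216 206 191 168 131 105 60 29 26 26 25 25 18 18 17 17 17 17 18 17
80 180 26 26 27 27 27 26 26 25 26 26 26 26 26 26 27 130 238 249 247 225 213 210 194 171 135 105 56 25 25 22 16 16 17 17 18 18 17 19 17 17
84 180 232 74 26 26 25 27 26 26 25 27 26 26 25 26 26 96 239 249 249 237 211 195 177 173 136 105 55 26 26 27 26 19 16 17 16 26 119 209 192 55
[-8.  -7.5 -7.  -6.5 -6.  -5.5 -5.  -4.5 -4.  -3.5 -3.  -2.5 -2.  -1.5
 -1.  -0.5  0.   0.5  1.   1.5  2.   2.5  3.   3.5  4.   4.5  5.   5.5
  6.   6.5  7.   7.5  8.   8.5  9.   9.5 10.  10.5 11.  11.5]
```

>>> play_rows:
  motion: [0,0,-0.03,0,0,0,0,-0.02,0,0,0,0,-0.01,0,0,0,0,0,0,0,0,0,0,0,0,0,0,0,0,0,0,0,0,0,0,0,0,0,0,0,0,0,0,0,0,0,0,0,0,0]

```text
time: 12.17
tool_pos: [464.2, 73.8, 213.5]
ee_rot: [3.084, -0.599, 0.0]
ft_force: [0.4, -0.4, -0.4]
gripper_width: 0.5
grip_force: 0.0
```

```bash
python3 m.py
```

```text
12.1667 [464.2  73.8 213.5] [ 0.4 -0.4 -0.4]
70 187 26 26 27 26 26 27 25 24 27 26 26 26 26 26 48 141 214 214 201 187 159 125 101 60 28 26 27 24 19 18 18 17 18 18 17 18 20 25 27 26
75 187 26 26 27 26 26 27 27 27 27 26 26 27 26 26 27 114 199 216 203 184 158 123 96 43 26 21 17 17 17 18 18 17 18 18 15 18 18 18 22 26
80 187 202 247 194 51 25 25 25 27 26 26 26 26 26 26 26 78 197 212 192 187 155 122 90 39 27 27 27 23 17 18 17 18 17 17 17 19 25 195 248 218
84 187 204 247 190 27 26 27 26 27 27 26 26 26 27 27 25 39 167 214 207 186 156 120 82 31 27 22 17 16 17 17 17 17 17 19 20 25 28 159 248 202
89 188 132 133 133 132 133 133 133 133 132 132 133 132 132 133 132 132 161 210 212 192 162 125 117 134 134 134 134 134 134 134 135 133 134 134 134 134 135 136 136 136
92 188 132 132 133 132 133 133 133 132 132 132 132 133 132 132 132 133 160 211 211 192 161 123 114 132 134 135 134 134 134 134 134 134 135 134 134 135 134 134 134 134
70 180 42 56 51 90 215 239 240 239 238 238 239 215 116 134 170 192 202 180 163 137 155 220 240 239 239 239 237 237 210 99 21 18 18 18 18 18 18 61 191 236
75 180 27 26 26 26 27 27 26 26 26 26 26 27 28 86 194 218 209 193 171 136 111 76 32 25 21 18 17 18 17 18 17 16 17 17 17 19 24 26 28 26
80 180 26 26 26 27 26 26 26 26 25 26 25 26 27 50 161 214 210 196 175 139 112 72 33 27 25 20 19 16 17 17 17 17 17 16 24 27 27 28 26 26
84 180 229 68 25 25 25 27 26 26 26 27 26 27 26 26 123 204 215 199 176 143 115 76 27 27 27 26 24 18 18 18 17 18 17 18 18 51 193 247 188 42
[-8.  -7.5 -7.  -6.5 -6.  -5.5 -5.  -4.5 -4.  -3.5 -3.  -2.5 -2.  -1.5
 -1.  -0.5  0.   0.5  1.   1.5  2.   2.5  3.   3.5  4.   4.5  5.   5.5
  6.   6.5  7.   7.5  8.   8.5  9.   9.5 10.  10.5 11.  11.5]
```

The lever is about 0.4° from the mark, so I'll withdraw and recheck.

>>> play_rows:
  motion: [0,0,0.1,0,0,0,0,0.3,0,0,0,0,0,-0.4,0,0,0,0,-0.4,0,0,0,0,-0.4,0,0,0,0,-0.2,0,0,0,0,0,0,0,0,0,0,0,0,0,0,0,0,0,0,0,0,0]

```text
time: 13.05
tool_pos: [451.6, 43.8, 324.3]
ee_rot: [3.083, -0.599, -0.003]
ft_force: [0.7, 0.5, -0.2]
gripper_width: 0.1
grip_force: 0.0
```

```bash
python3 m.py
```

```text
13.05 [451.6  43.8 324.3] [ 0.7  0.5 -0.2]
70 187 21 23 23 22 21 22 22 21 21 21 22 22 21 22 56 143 181 190 180 164 140 119 108 116 93 56 21 20 17 15 14 14 14 14 14 14 15 17 20 22
75 187 21 22 22 22 22 22 22 21 22 22 22 21 21 21 44 98 163 189 180 161 137 114 126 110 61 19 16 14 13 13 14 14 13 14 14 13 12 13 15 19
80 187 129 185 173 108 45 21 21 21 22 22 22 22 22 22 22 84 149 184 183 167 140 108 110 108 76 22 22 18 16 14 13 14 13 13 14 16 24 54 143 158
84 187 153 222 206 117 22 21 21 21 21 22 22 21 21 22 25 50 137 180 183 164 136 117 120 96 30 18 16 15 15 13 14 14 14 14 14 14 18 58 192 215
89 188 117 118 117 117 117 118 118 117 117 117 117 117 117 117 116 119 146 181 186 173 147 114 118 139 133 117 118 117 117 116 116 116 117 117 117 117 118 119 119 119
92 188 115 115 115 115 115 116 116 116 117 118 117 117 117 117 118 121 137 176 190 173 143 110 96 106 116 118 118 117 117 117 116 116 117 117 118 117 117 117 117 117
70 180 21 28 48 88 93 90 81 71 62 56 46 40 94 156 192 186 173 154 129 120 114 103 67 39 22 26 27 25 22 17 14 14 14 13 14 15 15 15 15 14
75 180 22 22 22 22 22 21 21 21 22 22 22 22 55 112 169 190 176 154 130 110 134 120 70 17 14 15 15 14 13 13 14 15 13 13 13 15 18 21 22 22
80 180 21 24 22 21 20 21 22 21 22 22 22 22 22 107 169 192 181 163 139 122 116 102 65 26 20 18 16 14 14 13 13 13 14 18 21 24 31 36 32 24
84 180 195 99 30 22 21 21 21 22 22 22 22 22 23 63 136 178 183 165 136 107 120 102 50 21 21 20 18 15 15 14 14 14 14 12 15 66 150 211 185 76
[-8.  -7.5 -7.  -6.5 -6.  -5.5 -5.  -4.5 -4.  -3.5 -3.  -2.5 -2.  -1.5
 -1.  -0.5  0.   0.5  1.   1.5  2.   2.5  3.   3.5  4.   4.5  5.   5.5
  6.   6.5  7.   7.5  8.   8.5  9.   9.5 10.  10.5 11.  11.5]
```

```bash
python3 -c "
from h import *
print(job.close_job())"
```

```text
the job is handed in; nothing more can be done
None
```

The job is handed in, with no verdict returned: the tint slide is pushed home against its stop, the lever measures about 0.4° from the crossed mark (limit 3°), and the hand is clear; I viewed 11 pictures, one over the limit of 10.

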